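Return the bushing from the dust cabinet to its row

ROBOT

A 6-joint arm with a two-finger parallel gripper is mounted at the origin on the work surface. World frame = base frame: x ahead of the robot, y to its left, z up, the work surface at z = 0. Lengths are in m, angles in rad, forces in N, time in s.
With the tool pointing down it reaches from about 0.3 to 0.875 m from the base axis. Payload 6.4 kg.
Tool frame: the origin (TCP) lies at the centre of the arm's flange, where the gripper is bolted on; the fingertips stand 173 mm ahead of it and the grasp point (between the pads) lies 155 mm ahead of it; z points along the fingers, x is the direction in which the jaws open and shut, and the axes are right-handed (so a half turn about z gives the same grasp; the last joint's range is limited). The gripper opens to 85 mm and grips with 20 to 120 N. Pads are 22 mm wide; open, the fingers measure 114 mm over their backs; the gripper's body (76 mm by 85 mm) begins 54 mm behind the grasp point. The pads swing forward as they close: fully open they stand 13 mm farther back than shut.
Start: joints at [0.949, 0.181, 1.607, -0, 1.354, -0.206], TCP at [0.232, 0.526, 0.405] pointing down, gripper open.
Joint ranges: [-2.99, 2.99], [-0.89, 2.07], [0.3, 2.58], [-1.14, 4.28], [0, 2.63], [-3.12, 3.12]. Speed limits (rad/s): [2.57, 2.57, 3.01, 3.14, 3.14, 3.14].

INTERFACE

Orientations are given as a unit quaternion [w, x, y, z].
In Python, from bench import ctrl gives the robot as it stands. The module is installed in compiled form; this text tells all that it offers.
- The arm moves only by the tool move_arm, never from a script. Its argument "moves" is a list of rows, each an object of numbers: "gripper": the opening in per cent of the stroke, from 0 (shut) to 100 (fully open); "x", "y", "z": the shift along the tool's x, y, z in cm; "roll": the turn about the tool's z in degrees. In form: [{"gripper": .., "x": .., "y": .., "z": .., "roll": ..}, ...]. A call has 1 to 5 rows; each row shifts and turns the commanded pose from where the row before left it, along the tool's axes as they then stand; what a row does not reach is not made up. A row lasts 1/8 s, in which the tool goes at most 62.5 mm and 10.7 degrees, less where a joint would pass 70% of its speed; a pose out of reach is approached as far as the arm can. A call is refused whole if a number of a shift passes 6.25 or a number of a turn 10.7, either way. A call with a gripper value outside its range is refused whole. The fingers move at their own pace and stop on an object; the grip force is fixed at half the most. Time passes only in rows, so rows that do not move let the fingers close. It gives the time, the measured TCP pose, the force and the opening at its end, in the units of the state.
- ctrl.get_obs(): the state, without advancing time (a new reading comes with each control period).
- ctrl.camera(name): name is "scene" or "side" or "wrist"; returns a dict with "img" (480x640x3 uint8, red, green, blue), "fx", "fy", "cx", "cy" (pixels), "D" ([k1, k2, p1, p2, k3] as OpenCV has them; the pictures are not rectified), "world_from_camera" (4x4, takes a point from camera to world coordinates); the wrist camera has in their place "tool_from_camera" (4x4, takes a point from camera to tool coordinates, whose origin is the TCP and whose axes are the tool frame's). Camera axes: x right, y up, looking along -z (the intrinsics and any distortion apply to the point x, -y, -z); pixel columns grow to the right and rows downward; lengths in m; the calibration is good to about 2 mm. A picture is of the moment at which its call begins: read the wrist's pose just before it. There is no depth.
- ctrl.hand_in(): hands the job in, once; it reports no verdict.
The state is a dict: "time_s": time; "q": joint angles; "dq": joint speeds; "joint_efforts": joint torques, N m; "eef_pos": TCP position; "eef_rot": TCP orientation; "wrist_force": force on the tool from outside, world axes, zero at the start; "torque": the same for the moment, N m; "opening": opening from 0.0 (shut) to 1.0 (fully open).
Only numpy, scipy, OpenCV 4.12 (cv2) and the standard library are available. Lean on these libraries where they do the work, as an engineer would, in place of code of your own. Each camera call takes 0.05 s, during which the arm holds its last target. There are 200 camera calls.

TASK

Make room in the tray for one more bushing by nudging the two middle brass bushings apart. Then reach through the round port of the dust cabinet, lift the brass bushing off its pedestal and out through the port without knocking the cabinet, and set it down gently and upright on the tray floor in the middle of the row. All five must end standing in the tray; leave the calculator, caliper and screwdriver where they lie.

Things in the scene. Friction and masses are not known exactly. Their poses are not given: they have to be found in the camera images.
- cabinet: Fixed white and clear dust cabinet, 220 (x) by 250 (y) mm, origin under its centre on the bench. Its top is a white panel 6 mm thick sloping 25 degrees: 124 mm above the bench at the -x edge, 226 mm at the +x edge, level along y. A round port 160 mm across, black rim, pierces its middle (145 mm in x by 160 mm in y seen from above: a hand pointing straight down fits); it is the only way in.
- port (a point): Centre of the cabinet's round port, in the upper face of the sloping panel, 175 mm above the bench; axes as the cabinet's.
- pedestal: Fixed blue pedestal inside the cabinet under the port, up to 8 mm (x) and 6 mm (y) off the port's centre; 79 mm tall with a flat round top 62 mm across. Origin at the centre of its underside, 6 mm above the bench, so its top is 85 mm above the bench and the top of the bushing on it 165 mm.
- bushing: The loose brass bushing to move, standing on the pedestal, flange down: round body 46 mm across, 80 mm tall in all, with a foot flange 54 mm across and 8 mm thick; bore plugged (dark disc on top), so grip it across the outside. About 0.4 kg. Origin at the centre of its underside, z axis along it, up; its yaw means nothing.
- tray: Fixed straight tray, grey floor and blue lips. Inside it is 310 mm long (its y, the row's direction) and 66 mm wide (its x); floor 6 mm above the bench, lips all round up to 18 mm above the bench and 5 mm thick. Origin at the centre of its underside on the bench.
- row_a: Loose brass bushing, same shape as the one to move, standing in the tray: the outer one at the tray's +y end, at first 101 to 105 mm from the tray's middle. Origin at the centre of its underside.
- row_b: The same: the middle one on the tray's +y side, at first 42 to 46 mm from the tray's middle, so the flanges of row_b and row_c leave only 30 to 38 mm; pushed outward low on its body it slides on the floor and pushes row_a along. Origin at the centre of its underside.
- row_c: The same: the middle one on the tray's -y side, at first 42 to 46 mm from the tray's middle. Origin at the centre of its underside.
- row_d: The same: the outer one at the tray's -y end, at first 101 to 105 mm from the tray's middle. Origin at the centre of its underside.
- calculator: Bystander: loose light grey calculator 150 by 78 by 13 mm lying beyond the work. Origin at the centre of its underside, long side along its y.
- caliper: Bystander: loose steel dial caliper, 220 mm long along its y, 13 mm high, lying beyond the work. Origin under the middle of its beam.
- driver: Bystander: loose screwdriver 200 mm long along its x, lying beyond the work.
Things that resemble listed ones, but are neither listed nor needed, are in the scene too. What is shaped like the row_a but pink or white is not meant. What is shaped like the row_b but green is not meant.

How it is judged:
By the outcome, as a careful person would: the job done as asked, in the order asked, and still so for the second after the job is handed in, with the robot touching nothing.
It also fails if it takes over 69 s, if anything falls off the work surface, if the arm or the gripper's body presses on something with over 40 N, if the wrist force passes 120 N, or if a joint passes its speed limit or range.

## Working session

There is one attempt and no reset: what is moved stays moved. The work goes in short steps, Python scripts to look and compute and a tool call to move; the robot and the scene stay as the last step left them, time stands still between calls to the robot, and variables do not carry over. Pictures are saved under pics/ and viewed, about 8 in all and at most 12, crops included, and the job is handed in when it is done.

Besides the shell and the picture viewer there is one more tool, called after "Request:" as a command line: name --argument value ..., lists and objects as JSON in quotes. move_arm: Moves the arm, as the interface text tells. Its arguments: {"type":"object","properties":{"moves":{"type":"array","items":{"type":"object","properties":{"gripper":{"type":"number"},"x":{"type":"number"},"y":{"type":"number"},"z":{"type":"number"},"roll":{"type":"number"}}}}},"required":["moves"]}

```bash
mkdir -p pics
cat > h.py <<'E'
import numpy as np, cv2
from bench import ctrl
from scipy.spatial.transform import Rotation as R
def T_tool(o):
    T=np.eye(4); q=o["eef_rot"]; T[:3,:3]=R.from_quat([q[1],q[2],q[3],q[0]]).as_matrix(); T[:3,3]=o["eef_pos"]; return T
def shot(name):
    o=ctrl.get_obs(); c=ctrl.camera(name)
    c["T"]=np.array(c["world_from_camera"]) if "world_from_camera" in c else T_tool(o)@np.array(c["tool_from_camera"])
    c["K"]=np.array([[c["fx"],0,c["cx"]],[0,c["fy"],c["cy"]],[0,0,1.]]); return c
def save(c,f): cv2.imwrite("pics/"+f,cv2.cvtColor(c["img"],cv2.COLOR_RGB2BGR))
def ray(c,uv):
    p=cv2.undistortPoints(np.array([[uv]],float),c["K"],np.array(c["D"],float))[0,0]
    return c["T"][:3,3],c["T"][:3,:3]@np.array([p[0],-p[1],-1])
def on_z(c,uv,z):
    o,d=ray(c,uv); return o+d*(z-o[2])/d[2]
def proj(c,P):
    p=np.linalg.inv(c["T"])@np.append(P,1); p=p[:3]*[1,-1,-1]
    return cv2.projectPoints(p[None],np.zeros(3),np.zeros(3),c["K"],np.array(c["D"],float))[0][0,0]
E
python3 - <<'E'
from h import *
o=ctrl.get_obs(); print(o["eef_pos"],o["eef_rot"],o["time_s"]); print(T_tool(o).round(3))
for n in ["scene","side","wrist"]:
    c=shot(n); save(c,n+"0.png"); print(n,c["T"].round(3).tolist(),c["fx"])
E
```

```text
[0.23211248 0.5257994  0.4037698 ] [ 3.29942290e-04  8.37831891e-01  5.45927604e-01 -8.15702606e-04] 0.0
[[ 0.404  0.915 -0.001  0.232]
 [ 0.915 -0.404 -0.001  0.526]
 [-0.002 -0.    -1.     0.404]
 [ 0.     0.     0.     1.   ]]
scene [[0.975, -0.169, 0.143, 0.758], [0.22, 0.679, -0.7, -0.718], [0.021, 0.714, 0.699, 0.888], [0.0, 0.0, 0.0, 1.0]] 622.3279254059568
side [[-0.912, 0.317, -0.259, 0.348], [-0.409, -0.684, 0.604, 0.621], [0.014, 0.657, 0.754, 0.884], [0.0, 0.0, 0.0, 1.0]] 578.4911422228619
wrist [[0.404, -0.872, -0.276, 0.161], [0.915, 0.384, 0.123, 0.557], [-0.001, -0.302, 0.953, 0.373], [0.0, 0.0, 0.0, 1.0]] 395.13212500847646
```

View pics/scene0.png

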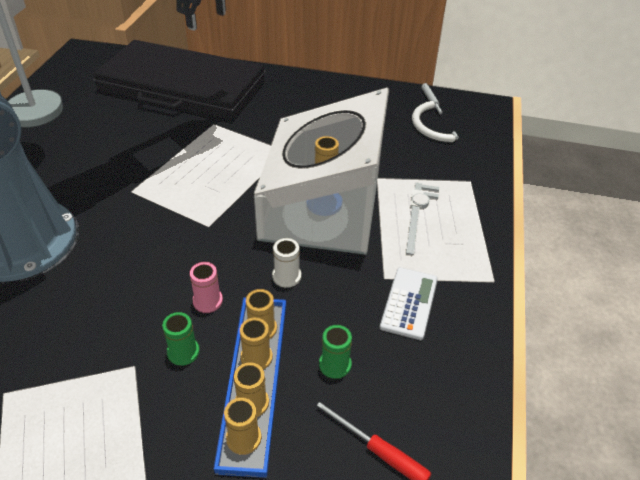

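View pics/side0.png

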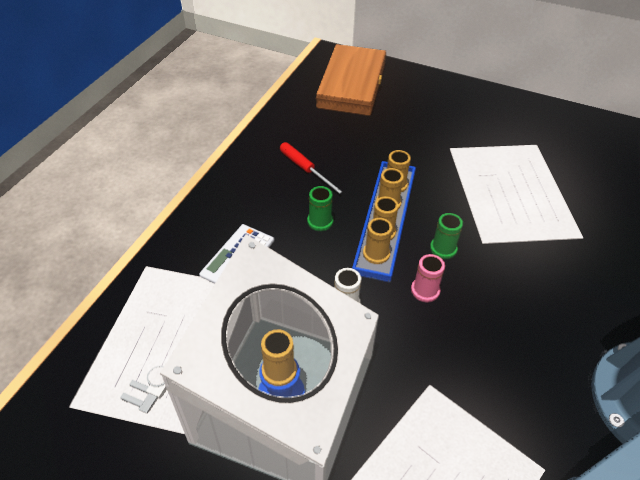

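The scene view shows the tray at (250,385) with four brass bushings, tops at (260,297), (254,326), (249,373) and (240,407). The fifth brass one is in the cabinet port at (326,146). The look-alikes are white (287,247), pink (204,271) and green (179,322) and (337,335), and none of those is brass. I'll measure the dark plugs in both views.

```bash
cat >> h.py <<'E'
def plug(c,seed,r=14,th=75):
    "centroid of the dark plug near seed (filled ellipse fit)"
    m=(c["img"].max(2)<th).astype(np.uint8)
    n,l,s,ce=cv2.connectedComponentsWithStats(m,connectivity=4)
    x,y=map(int,seed); w=l[y-3:y+4,x-3:x+4]; k=np.bincount(w[w>0]).argmax() if (w>0).any() else 0
    if not k: return None
    p=np.argwhere(l==k)[:,::-1].astype(np.float32); h=cv2.convexHull(p)
    e=cv2.fitEllipse(h) if len(h)>=5 else None
    return (e[0],e[1],int(s[k,4])) if e else None
E
python3 - <<'E'
from h import *
S={"scene":[(326,144),(260,297),(254,326),(249,373),(240,407)],"side":[(278,344),(378,227),(386,206),(392,178),(399,158)]}
rr={}
for n in S:
    c=shot(n); rr[n]=[]
    for i,s in enumerate(S[n]):
        e=plug(c,s); z=.165 if i==0 else .086
        print(n,i,e, on_z(c,e[0],z).round(4) if e else None)
    if n=="scene":
        for s in [(246,299),(285,299),(216,471),(267,471)]: print("traycorner",on_z(c,s,.018).round(3))
    else:
        for s in [(384,163),(415,168),(354,273),(390,279)]: print("traycorner",on_z(c,s,.018).round(3))
    # rim: dark ring
for n,q in [("scene",(325,139)),("side",(279,342))]:
    c=shot(n); print("portray",[v.round(3) for v in [on_z(c,q,.175)]])
c=shot("scene"); a=cv2.resize(c["img"][270:480,180:380],None,fx=2.2,fy=2.2); b=cv2.resize(c["img"][90:260,250:400],None,fx=2.2,fy=2.2)
H=max(a.shape[0],b.shape[0]); f=lambda i:cv2.copyMakeBorder(i,0,H-i.shape[0],0,0,0)
save({"img":np.hstack([f(a),f(b)])},"crop1.png")
E
```

```text
scene 0 ((326.6316223144531, 142.5271453857422), (9.002364158630371, 15.69222640991211), 117) [0.5733 0.2475 0.165 ]
scene 1 ((259.10797119140625, 299.3695983886719), (14.263948440551758, 18.68868637084961), 217) [ 0.536  -0.0978  0.086 ]
scene 2 ((253.51959228515625, 328.66552734375), (15.652862548828125, 19.803728103637695), 255) [ 0.5443 -0.1572  0.086 ]
scene 3 ((248.5674591064453, 374.96368408203125), (18.069028854370117, 21.27645492553711), 309) [ 0.5619 -0.2406  0.086 ]
scene 4 ((239.7570037841797, 411.18072509765625), (19.485219955444336, 22.106792449951172), 344) [ 0.5674 -0.301   0.086 ]
traycorner [ 0.494 -0.05   0.018]
traycorner [ 0.562 -0.033  0.018]
traycorner [ 0.547 -0.365  0.018]
traycorner [ 0.618 -0.348  0.018]
side 0 ((276.9273681640625, 342.5829162597656), (19.750764846801758, 23.113006591796875), 370) [0.571  0.2475 0.165 ]
side 1 ((379.92486572265625, 226.1428680419922), (12.296534538269043, 17.332326889038086), 175) [ 0.5339 -0.097   0.086 ]
side 2 ((386.1610107421875, 204.32028198242188), (11.387860298156738, 16.700393676757812), 157) [ 0.5428 -0.156   0.086 ]
side 3 ((392.1367492675781, 175.22164916992188), (10.183046340942383, 15.78585433959961), 130) [ 0.5599 -0.2394  0.086 ]
side 4 ((399.18646240234375, 156.73828125), (9.543301582336426, 15.393989562988281), 124) [ 0.5655 -0.2996  0.086 ]
traycorner [ 0.608 -0.343  0.018]
traycorner [ 0.54  -0.357  0.018]
traycorner [ 0.553 -0.024  0.018]
traycorner [ 0.486 -0.04   0.018]
portray [array([0.57 , 0.244, 0.175])]
portray [array([0.566, 0.251, 0.175])]
```

View pics/crop1.png

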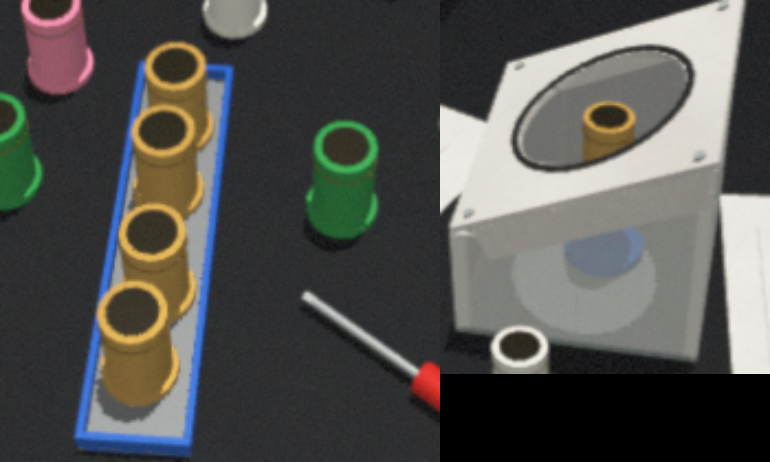

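Run:
```python
from h import *
c=shot("scene"); s=shot("side")
print("left",[on_z(c,p,.124).round(3)[:2] for p in [(257,193),(274,126)]],"right",[on_z(c,p,.226).round(3)[:2] for p in [(376,159),(388,94)]])
# port rim: all dark ring contour in scene/side -> intersect rays with sloped plane, given yaw from edges
L=[on_z(c,p,.124)[:2] for p in [(257,193),(274,126)]]; v=L[1]-L[0]; yaw=np.arctan2(-v[0],v[1]); print("yaw deg",np.degrees(yaw))
for y in (yaw,):
  for cam,nm,seed in ((c,"scene",(325,139)),(s,"side",(279,342))):
    g=cam["img"].max(2); m=((g<60)*255).astype(np.uint8)
    cs,_=cv2.findContours(m,cv2.RETR_LIST,cv2.CHAIN_APPROX_NONE)
    best=[k for k in cs if len(k)>60 and cv2.pointPolygonTest(cv2.convexHull(k),seed,False)>0 and cv2.contourArea(cv2.convexHull(k))<30000]
    for k in best:
        e=cv2.fitEllipse(cv2.convexHull(k)); n=np.array([-np.sin(np.radians(25))*np.cos(y),-np.sin(np.radians(25))*np.sin(y),np.cos(np.radians(25))])
        # plane guess passes (0.568,0.2475,.175)
        P0=np.array([.568,.2475,.175])
        pts=[]
        for p in cv2.convexHull(k)[:,0]:
            o,d=ray(cam,p); pts.append(o+d*((P0-o)@n)/(d@n))
        pts=np.array(pts); ex=(pts.max(0)+pts.min(0))/2; print(nm,e,ex.round(4),np.ptp(pts,axis=0).round(3))
for nm,q in (("greenR",(337,335)),("greenL",(179,322)),("white",(287,247)),("pink",(204,271))): print(nm,on_z(c,q,.08).round(3))
```

```text
left [array([0.47 , 0.116]), array([0.442, 0.332])] right [array([0.682, 0.141]), array([0.673, 0.353])]
yaw deg 7.2693176875201955
side ((275.8939208984375, 339.0213928222656), (105.69808959960938, 112.10591888427734), 136.68972778320312) [0.5923 0.2429 0.1839] [0.101 0.169 0.052]
greenR [ 0.675 -0.134  0.08 ]
greenL [ 0.422 -0.169  0.08 ]
white [0.549 0.035 0.08 ]
pink [ 0.424 -0.055  0.08 ]
```

Request:
move_arm --moves '[{"gripper":100,"x":0,"y":0,"z":-4,"roll":0},{"gripper":0,"x":-6,"y":1,"z":0,"roll":0},{"gripper":0,"x":-6,"y":1,"z":0,"roll":0},{"gripper":0,"x":-6,"y":1,"z":0,"roll":0},{"gripper":0,"x":-6,"y":1,"z":0,"roll":0}]'

```text
time_s: 1.12
eef_pos: [0.1711, 0.2888, 0.4447]
eef_rot: [0.0, 0.838, 0.546, 0.0]
wrist_force: [0.7, -0.6, 0.9]
opening: 0.145
```

```bash
cat >> h.py <<'E'
def plan(*wps,step=5.5,yaw0=None):
    "print rows through waypoints (x,y,z,jaw yaw deg) from measured pose; jaw yaw = angle of tool x in world; tool down"
    o=ctrl.get_obs(); p=np.array(o["eef_pos"])*100; T=T_tool(o); a=np.degrees(np.arctan2(T[1,0],T[0,0]))
    print("at",p.round(2),"yaw",round(a,1))
    for w in wps:
        q=np.array(w[:3])*100; da=(w[3]-a+90)%180-90; n=int(np.ceil(max(np.linalg.norm(q-p)/step,abs(da)/10,1)))
        for i in range(n):
            d=(q-p)/(n-i); t=np.radians(a); u=[d[0]*np.cos(t)+d[1]*np.sin(t),d[0]*np.sin(t)-d[1]*np.cos(t),-d[2]]
            u=np.round(u,1); r=np.round(-(a+da/1-a)/n,1) if False else np.round(-da/n,1)
            p=p+np.array([u[0]*np.cos(t)+u[1]*np.sin(t),u[0]*np.sin(t)-u[1]*np.cos(t),-u[2]]); a-=r
            print(dict(x=float(u[0]),y=float(u[1]),z=float(u[2]),roll=float(r)))
        print("-> ",p.round(2),round(a,1))
E
python3 - <<'E'
from h import *
plan((.36,.10,.44,40),(.5515,-.198,.40,9.8))
E
```

```text
at [17.11 28.88 44.47] yaw 66.2
{'x': -1.9, 'y': 5.0, 'z': 0.1, 'roll': 5.2}
{'x': -1.5, 'y': 5.1, 'z': 0.1, 'roll': 5.2}
{'x': -1.0, 'y': 5.3, 'z': 0.1, 'roll': 5.2}
{'x': -0.5, 'y': 5.3, 'z': 0.1, 'roll': 5.2}
{'x': -0.1, 'y': 5.3, 'z': 0.1, 'roll': 5.2}
->  [35.96 10.   43.97] 40.2
{'x': -0.7, 'y': 5.0, 'z': 0.6, 'roll': 4.3}
{'x': -0.3, 'y': 5.1, 'z': 0.6, 'roll': 4.3}
{'x': 0.1, 'y': 5.1, 'z': 0.6, 'roll': 4.3}
{'x': 0.5, 'y': 5.0, 'z': 0.5, 'roll': 4.3}
{'x': 0.9, 'y': 5.0, 'z': 0.6, 'roll': 4.3}
{'x': 1.2, 'y': 4.9, 'z': 0.5, 'roll': 4.3}
{'x': 1.6, 'y': 4.8, 'z': 0.6, 'roll': 4.3}
->  [ 55.15 -19.83  39.97] 10.1
```

Request:
move_arm --moves '[{"gripper":0,"x":-1.9,"y":5.0,"z":0.1,"roll":5.2},{"gripper":0,"x":-1.5,"y":5.1,"z":0.1,"roll":5.2},{"gripper":0,"x":-1.0,"y":5.3,"z":0.1,"roll":5.2},{"gripper":0,"x":-0.5,"y":5.3,"z":0.1,"roll":5.2},{"gripper":0,"x":-0.1,"y":5.3,"z":0.1,"roll":5.2}]'

```text
time_s: 1.75
eef_pos: [0.3612, 0.0997, 0.4401]
eef_rot: [0.0, 0.94, 0.342, 0.001]
wrist_force: [0.6, 0.5, -0.3]
opening: -0.001
```

Request:
move_arm --moves '[{"gripper":0,"x":-0.7,"y":5.0,"z":0.6,"roll":4.3},{"gripper":0,"x":-0.3,"y":5.1,"z":0.6,"roll":4.3},{"gripper":0,"x":0.1,"y":5.1,"z":0.6,"roll":4.3},{"gripper":0,"x":0.5,"y":5.0,"z":0.5,"roll":4.3},{"gripper":0,"x":0.9,"y":5.0,"z":0.6,"roll":4.3}]'

```text
time_s: 2.38
eef_pos: [0.4981, -0.1137, 0.4107]
eef_rot: [0.0, 0.987, 0.161, 0.0]
wrist_force: [1.1, 1.0, 0.9]
opening: -0.003
```

Request:
move_arm --moves '[{"gripper":0,"x":1.2,"y":4.9,"z":0.5,"roll":4.3},{"gripper":0,"x":1.6,"y":4.8,"z":0.6,"roll":4.3},{"gripper":0,"x":0,"y":0,"z":0,"roll":0}]'

```text
time_s: 2.75
eef_pos: [0.5526, -0.2, 0.3983]
eef_rot: [-0.0, 0.996, 0.086, -0.001]
wrist_force: [-0.2, 0.1, -0.1]
opening: -0.003
```

Run:
```python
from h import *
c=shot("wrist"); save(c,"w1.png")
for n,p in dict(a=(.535,-.0974),b=(.5435,-.1566),c=(.561,-.240),d=(.5665,-.3003)).items():
    u=proj(c,[*p,.086]); e=plug(c,u) if 4<u[0]<635 and 4<u[1]<475 else None
    print(n,u.round(),e,on_z(c,e[0],.086).round(4) if e else None)
plan((.5515,-.198,.33,9.8))
```

```text
a [319.  77.] None None
b [317. 167.] ((316.70965576171875, 168.68463134765625), (47.07868576049805, 47.35456466674805), 1765) [ 0.5437 -0.1577  0.086 ]
c [320. 279.] ((302.98846435546875, 257.3981018066406), (720.5663452148438, 881.9569702148438), 225342) [ 0.5449 -0.2251  0.086 ]
d [314. 347.] ((302.98846435546875, 257.3981018066406), (720.5663452148438, 881.9569702148438), 225342) [ 0.5449 -0.2251  0.086 ]
at [ 55.2  -19.84  39.86] yaw 10.0
{'x': -0.0, 'y': -0.0, 'z': 3.4, 'roll': 0.1}
{'x': -0.0, 'y': -0.0, 'z': 3.5, 'roll': 0.1}
->  [ 55.2  -19.84  32.96] 9.8
```

View pics/w1.png

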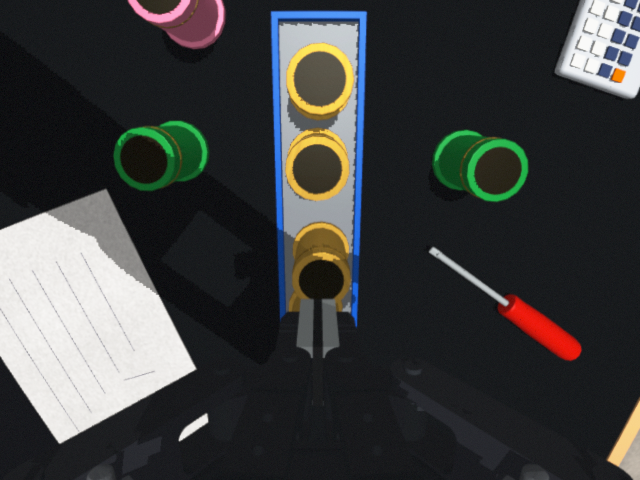

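The wrist view shows the tray along the image with tops a (320,78), b (317,167) and c (320,281). The closed fingers are at (318,325), centred on the tray. This agrees with the two fixed views to about 1 mm. I'll lower the closed fingers into the gap, clear of the flanges, and nudge b, then c.

Request:
move_arm --moves '[{"gripper":0,"z":5},{"gripper":0,"z":5},{"gripper":0,"z":4},{"gripper":0,"z":3},{"gripper":0,"z":2.8}]'

```text
validation failed for argument at $.mo...
```

Request:
move_arm --moves '[{"gripper":0},{"gripper":0}]'

```text
validation failed for argument at $.mo...
```

All five numbers are needed in every row.

Request:
move_arm --moves '[{"gripper":0,"x":0,"y":0,"z":5,"roll":0},{"gripper":0,"x":0,"y":0,"z":5,"roll":0},{"gripper":0,"x":0,"y":0,"z":4,"roll":0},{"gripper":0,"x":0,"y":0,"z":3,"roll":0},{"gripper":0,"x":0,"y":0,"z":2.8,"roll":0}]'

```text
time_s: 3.42
eef_pos: [0.5514, -0.1958, 0.2012]
eef_rot: [-0.0, 0.996, 0.089, -0.0]
wrist_force: [-0.9, -0.3, -0.5]
opening: -0.003
```

Request:
move_arm --moves '[{"gripper":0,"x":0,"y":0,"z":0,"roll":0},{"gripper":0,"x":0,"y":0,"z":0,"roll":0}]'

```text
time_s: 3.68
eef_pos: [0.5522, -0.1968, 0.2032]
eef_rot: [0.0, 0.996, 0.088, 0.001]
wrist_force: [0.4, -0.7, 0.5]
opening: -0.004
```

Request:
move_arm --moves '[{"gripper":0,"x":0,"y":-0.6,"z":0,"roll":0},{"gripper":0,"x":0,"y":-0.5,"z":0,"roll":0},{"gripper":0,"x":0,"y":-0.4,"z":0,"roll":0},{"gripper":0,"x":0,"y":-0.4,"z":0,"roll":0},{"gripper":0,"x":0,"y":-0.4,"z":0,"roll":0}]'

```text
time_s: 4.3
eef_pos: [0.5487, -0.1757, 0.2033]
eef_rot: [0.002, 0.996, 0.088, 0.002]
wrist_force: [1.6, -7.4, 3.3]
opening: -0.002
```

Request:
move_arm --moves '[{"gripper":0,"x":0,"y":-0.3,"z":0,"roll":0},{"gripper":0,"x":0,"y":-0.3,"z":0,"roll":0},{"gripper":0,"x":0,"y":0,"z":0,"roll":0},{"gripper":0,"x":0,"y":0.9,"z":0,"roll":0},{"gripper":0,"x":0,"y":1.0,"z":0,"roll":0}]'

```text
time_s: 4.92
eef_pos: [0.5498, -0.1872, 0.2012]
eef_rot: [-0.001, 0.996, 0.088, -0.001]
wrist_force: [0.6, -0.4, -0.7]
opening: 0.002
```

Run:
```python
from h import *
c=shot("scene"); save({"img":cv2.resize(c["img"][260:480,180:380],None,fx=2.5,fy=2.5)},"s2.png")
for s in [(260,297),(254,318),(249,375),(240,411)]:
    e=plug(c,s); print(s,e,on_z(c,e[0],.086).round(4) if e else None)
```

```text
(260, 297) None None
(254, 318) ((260.0251159667969, 244.80555725097656), (579.2867431640625, 647.9819946289062), 119631) [0.5017 0.0233 0.086 ]
(249, 375) ((248.5906982421875, 374.87884521484375), (19.668371200561523, 22.979541778564453), 361) [ 0.5619 -0.2405  0.086 ]
(240, 411) ((239.37991333007812, 410.89215087890625), (20.175081253051758, 22.710912704467773), 363) [ 0.5667 -0.3007  0.086 ]
```

View pics/s2.png

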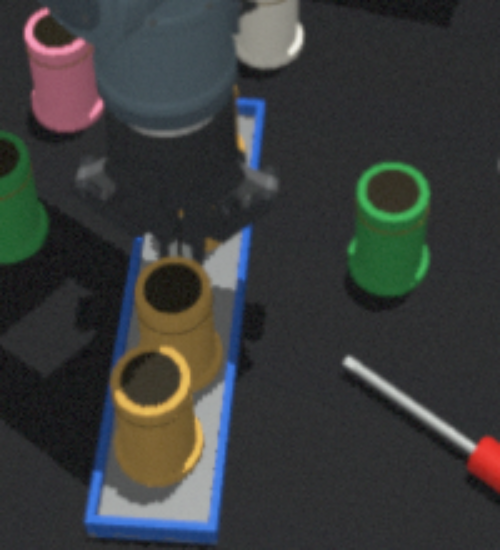

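The crop shows c and d unmoved and the hand standing between b and c. Next I'll push c outward.

Request:
move_arm --moves '[{"gripper":0,"x":0,"y":1.0,"z":0,"roll":0},{"gripper":0,"x":0,"y":0.6,"z":0,"roll":0},{"gripper":0,"x":0,"y":0.5,"z":0,"roll":0},{"gripper":0,"x":0,"y":0.4,"z":0,"roll":0},{"gripper":0,"x":0,"y":0.4,"z":0,"roll":0}]'

```text
time_s: 5.6
eef_pos: [0.5551, -0.2156, 0.2016]
eef_rot: [-0.0, 0.996, 0.088, -0.0]
wrist_force: [-0.5, 3.5, 0.6]
opening: -0.001
```

Request:
move_arm --moves '[{"gripper":0,"x":0,"y":0.4,"z":0,"roll":0},{"gripper":0,"x":0,"y":0.3,"z":0,"roll":0},{"gripper":0,"x":0,"y":0.3,"z":0,"roll":0},{"gripper":0,"x":0,"y":0,"z":0,"roll":0},{"gripper":0,"x":0,"y":-0.9,"z":0,"roll":0}]'

```text
time_s: 6.22
eef_pos: [0.5554, -0.2171, 0.2017]
eef_rot: [0.0, 0.996, 0.088, 0.0]
wrist_force: [-0.5, -0.8, 0.1]
opening: 0.001
```

Request:
move_arm --moves '[{"gripper":0,"x":0,"y":-1.0,"z":0,"roll":0},{"gripper":0,"x":0,"y":-1.0,"z":0,"roll":0},{"gripper":0,"x":0,"y":0,"z":-4,"roll":0},{"gripper":0,"x":0,"y":0,"z":-6,"roll":0},{"gripper":0,"x":0,"y":0,"z":-6,"roll":0}]'

```text
time_s: 6.85
eef_pos: [0.5515, -0.1965, 0.3631]
eef_rot: [-0.0, 0.996, 0.088, -0.0]
wrist_force: [1.1, -1.7, 0.0]
opening: -0.001
```

Request:
move_arm --moves '[{"gripper":100,"x":0,"y":0,"z":-6,"roll":0},{"gripper":100,"x":0,"y":-6,"z":0,"roll":0},{"gripper":100,"x":0,"y":-6,"z":0,"roll":0},{"gripper":100,"x":0,"y":-6,"z":0,"roll":0},{"gripper":100,"x":0,"y":0,"z":0,"roll":0}]'

```text
time_s: 7.48
eef_pos: [0.5192, -0.0161, 0.4218]
eef_rot: [-0.0, 0.996, 0.091, 0.0]
wrist_force: [0.2, -0.8, 0.8]
opening: 0.995
```

Run:
```python
from h import *
for n,S in {"scene":[(259,289),(253,315),(247,385),(239,421)],"side":[(378,231),(385,212),(393,171),(400,152)],}.items():
    c=shot(n)
    for s in S:
        e=plug(c,s); print(n,s,e and np.round(e[0]),on_z(c,e[0],.086).round(4) if e and e[2]<600 else None)
w=shot("wrist"); save(w,"w2.png"); s=shot("side"); e=plug(s,(278,344)); print(on_z(s,e[0],.165))
plan((.572,.2475,.46,97))
```

```text
scene (259, 289) [260. 293.] [ 0.5341 -0.084   0.086 ]
scene (253, 315) [255. 319.] [ 0.541  -0.1378  0.086 ]
scene (247, 385) [247. 384.] [ 0.564 -0.256  0.086]
scene (239, 421) [238. 417.] [ 0.5682 -0.3101  0.086 ]
side (378, 231) [378. 231.] [ 0.5325 -0.0836  0.086 ]
side (385, 212) [384. 211.] [ 0.5397 -0.137   0.086 ]
side (393, 171) [342. 366.] None
side (400, 152) [342. 366.] None
[0.57091293 0.24758065 0.165     ]
at [52.05 -2.07 42.18] yaw 10.0
{'x': 1.1, 'y': -2.8, 'z': -0.4, 'roll': -9.7}
{'x': 1.5, 'y': -2.6, 'z': -0.4, 'roll': -9.7}
{'x': 2.0, 'y': -2.3, 'z': -0.4, 'roll': -9.7}
{'x': 2.3, 'y': -2.0, 'z': -0.4, 'roll': -9.7}
{'x': 2.6, 'y': -1.5, 'z': -0.4, 'roll': -9.7}
{'x': 2.9, 'y': -1.1, 'z': -0.5, 'roll': -9.7}
{'x': 3.0, 'y': -0.6, 'z': -0.4, 'roll': -9.7}
{'x': 3.0, 'y': -0.0, 'z': -0.5, 'roll': -9.7}
{'x': 3.0, 'y': 0.4, 'z': -0.4, 'roll': -9.7}
->  [57.18 24.73 45.98] 97.3
```

View pics/w2.png

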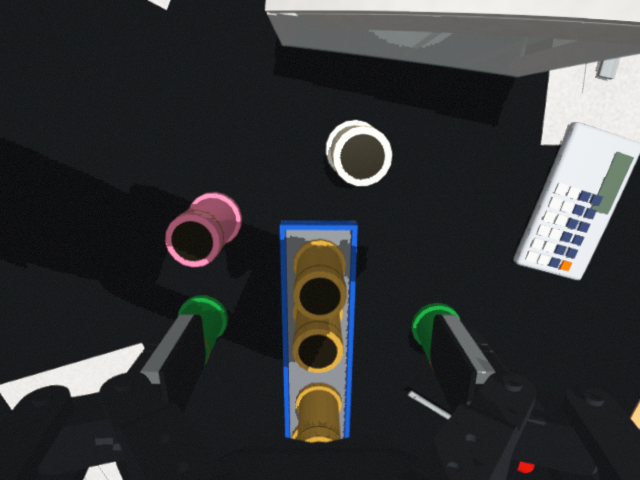

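The wrist view shows a (320,295), b (318,352) and c (318,405), all standing. The b–c separation is now 120 mm, so the flange gap is about 66 mm and the 54 mm flange fits. Next I'll go above the port, with jaws along cabinet y and the hand turned so the camera is on the low side.

Request:
move_arm --moves '[{"gripper":100,"x":1.1,"y":-2.8,"z":-0.8,"roll":-9.7},{"gripper":100,"x":1.5,"y":-2.6,"z":-0.8,"roll":-9.7},{"gripper":100,"x":2.0,"y":-2.3,"z":-0.8,"roll":-9.7},{"gripper":100,"x":2.3,"y":-2.0,"z":-0.8,"roll":-9.7},{"gripper":100,"x":2.6,"y":-1.5,"z":-0.6,"roll":-9.7}]'

```text
time_s: 8.3
eef_pos: [0.5496, 0.1278, 0.4599]
eef_rot: [0.0, 0.871, 0.49, 0.0]
wrist_force: [0.1, -0.7, 0.6]
opening: 0.999
```

Request:
move_arm --moves '[{"gripper":100,"x":2.9,"y":-1.1,"z":0,"roll":-9.7},{"gripper":100,"x":3.0,"y":-0.6,"z":0,"roll":-9.7},{"gripper":100,"x":3.0,"y":0,"z":0,"roll":-9.7},{"gripper":100,"x":3.0,"y":0.4,"z":0,"roll":-9.7},{"gripper":100,"x":0,"y":0,"z":0,"roll":0}]'

```text
time_s: 8.93
eef_pos: [0.5723, 0.2483, 0.459]
eef_rot: [-0.0, 0.66, 0.751, -0.0]
wrist_force: [-0.0, -0.3, 0.4]
opening: 1.002
```

Run:
```python
from h import *
c=shot("wrist"); u=proj(c,[.572,.2475,.165]); e=plug(c,u); print(u,e,on_z(c,e[0],.165).round(4) if e else None)
im=c["img"].copy(); save({"img":im},"w3.png")
print("port centre guess px",proj(c,[.568,.2475,.175]))
plan((.572,.2475,.46,97))
```

```text
[316.53570804 235.0419355 ] ((315.40594482421875, 234.14263916015625), (46.642635345458984, 49.30971145629883), 1825) [0.5715 0.2466 0.165 ]
port centre guess px [317.28392284 233.57933829]
at [57.22 24.75 45.9 ] yaw 97.2
{'x': 0.0, 'y': -0.0, 'z': -0.1, 'roll': 0.2}
->  [57.22 24.75 46.  ] 97.0
```

View pics/w3.png

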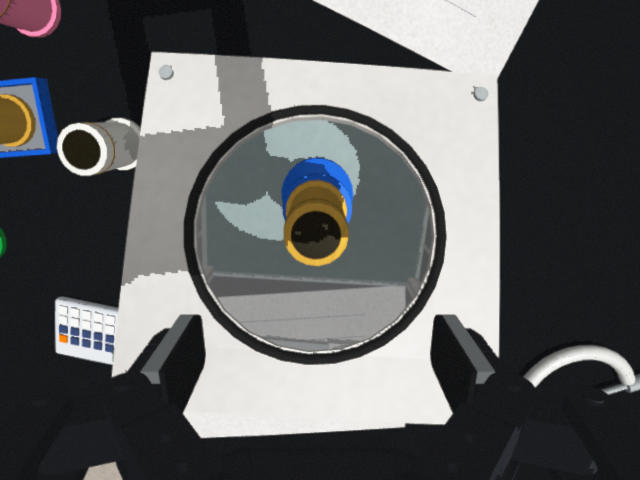

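The wrist view shows the port ring, centre about (317,235), with the brass bushing's plug at (315,234) inside it and blue pedestal below. The hand is within 1 mm of the bushing and clear of the rim all round. I'll descend and grip.

Request:
move_arm --moves '[{"gripper":100,"x":-0.1,"y":0,"z":5,"roll":0},{"gripper":100,"x":0,"y":0,"z":4,"roll":0},{"gripper":100,"x":0,"y":0,"z":3,"roll":0},{"gripper":100,"x":0,"y":0,"z":2.5,"roll":0},{"gripper":100,"x":0,"y":0,"z":2,"roll":0}]'

```text
time_s: 9.6
eef_pos: [0.5719, 0.2454, 0.2934]
eef_rot: [-0.0, 0.662, 0.75, -0.001]
wrist_force: [-0.1, -0.4, -0.6]
opening: 0.999
```

Request:
move_arm --moves '[{"gripper":100,"x":0,"y":0,"z":0,"roll":0},{"gripper":40,"x":0,"y":0,"z":0,"roll":0},{"gripper":20,"x":0,"y":0,"z":0,"roll":0},{"gripper":0,"x":0,"y":0,"z":0,"roll":0},{"gripper":0,"x":0,"y":0,"z":0,"roll":0}]'

```text
time_s: 10.22
eef_pos: [0.5721, 0.2472, 0.2963]
eef_rot: [0.001, 0.66, 0.751, 0.001]
wrist_force: [0.1, -1.2, 6.5]
opening: 0.528
```

Request:
move_arm --moves '[{"gripper":0,"x":0,"y":0,"z":0,"roll":0},{"gripper":0,"x":0,"y":0,"z":-0.3,"roll":0},{"gripper":0,"x":0,"y":0,"z":-0.7,"roll":0},{"gripper":0,"x":0,"y":0,"z":0,"roll":0}]'

```text
time_s: 10.72
eef_pos: [0.5715, 0.2473, 0.3049]
eef_rot: [0.0, 0.66, 0.751, 0.0]
wrist_force: [0.1, 0.7, -4.2]
opening: 0.525
```

The grip holds at an opening of 0.525, about 45 mm, and the wrist carries about 4 N. I'll lift straight up through the port.

Request:
move_arm --moves '[{"gripper":0,"x":0,"y":0,"z":-1.5,"roll":0},{"gripper":0,"x":0,"y":0,"z":-2.5,"roll":0},{"gripper":0,"x":0,"y":0,"z":-2.5,"roll":0},{"gripper":0,"x":0,"y":0,"z":-2.5,"roll":0},{"gripper":0,"x":0,"y":0,"z":-2.5,"roll":0}]'

```text
time_s: 11.35
eef_pos: [0.5714, 0.2472, 0.4214]
eef_rot: [0.0, 0.66, 0.751, 0.0]
wrist_force: [-0.5, -0.2, -5.1]
opening: 0.527
```

Request:
move_arm --moves '[{"gripper":0,"x":0,"y":0,"z":-2.5,"roll":0},{"gripper":0,"x":0,"y":0,"z":-2.0,"roll":0},{"gripper":0,"x":0,"y":0,"z":-1.5,"roll":0},{"gripper":0,"x":0,"y":0,"z":0,"roll":0}]'

```text
time_s: 11.85
eef_pos: [0.5717, 0.2473, 0.4812]
eef_rot: [0.001, 0.66, 0.751, 0.001]
wrist_force: [0.6, -1.3, -5.0]
opening: 0.521
```

Run:
```python
from h import *
print(ctrl.get_obs()["opening"],ctrl.get_obs()["wrist_force"])
plan((.5517,-.1965,.48,9.8),step=3.5)
```

```text
0.5212469120225621 [ 0.62793408 -1.34320647 -4.97369253]
at [57.17 24.73 48.12] yaw 97.4
{'x': -3.4, 'y': -0.6, 'z': 0.0, 'roll': 6.7}
{'x': -3.4, 'y': -0.2, 'z': 0.0, 'roll': 6.7}
{'x': -3.4, 'y': 0.2, 'z': 0.0, 'roll': 6.7}
{'x': -3.4, 'y': 0.6, 'z': 0.0, 'roll': 6.7}
{'x': -3.3, 'y': 1.0, 'z': 0.0, 'roll': 6.7}
{'x': -3.1, 'y': 1.4, 'z': 0.0, 'roll': 6.7}
{'x': -2.9, 'y': 1.7, 'z': 0.0, 'roll': 6.7}
{'x': -2.7, 'y': 2.0, 'z': 0.0, 'roll': 6.7}
{'x': -2.5, 'y': 2.4, 'z': 0.0, 'roll': 6.7}
{'x': -2.2, 'y': 2.6, 'z': 0.0, 'roll': 6.7}
{'x': -1.9, 'y': 2.9, 'z': 0.0, 'roll': 6.7}
{'x': -1.5, 'y': 3.1, 'z': 0.1, 'roll': 6.7}
{'x': -1.1, 'y': 3.2, 'z': 0.0, 'roll': 6.7}
->  [ 55.2  -19.68  48.02] 10.3
```

Request:
move_arm --moves '[{"gripper":0,"x":-3.4,"y":-0.6,"z":0,"roll":6.7},{"gripper":0,"x":-3.4,"y":-0.2,"z":0,"roll":6.7},{"gripper":0,"x":-3.4,"y":0.2,"z":0,"roll":6.7},{"gripper":0,"x":-3.4,"y":0.6,"z":0,"roll":6.7},{"gripper":0,"x":-3.3,"y":1.0,"z":0,"roll":6.7}]'

```text
time_s: 12.48
eef_pos: [0.5632, 0.0746, 0.4783]
eef_rot: [-0.001, 0.85, 0.527, -0.001]
wrist_force: [0.1, -0.8, -4.9]
opening: 0.528
```

Request:
move_arm --moves '[{"gripper":0,"x":-3.1,"y":1.4,"z":0,"roll":6.7},{"gripper":0,"x":-2.9,"y":1.7,"z":0,"roll":6.7},{"gripper":0,"x":-2.7,"y":2.0,"z":0,"roll":6.7},{"gripper":0,"x":-2.5,"y":2.4,"z":0,"roll":6.7},{"gripper":0,"x":-2.2,"y":2.6,"z":0,"roll":6.7}]'

```text
time_s: 13.1
eef_pos: [0.5556, -0.0951, 0.4783]
eef_rot: [-0.001, 0.966, 0.26, -0.001]
wrist_force: [-0.1, 0.5, -4.4]
opening: 0.525
```

Request:
move_arm --moves '[{"gripper":0,"x":-1.9,"y":2.9,"z":0,"roll":6.7},{"gripper":0,"x":-1.5,"y":3.1,"z":0,"roll":6.7},{"gripper":0,"x":-1.1,"y":3.2,"z":0,"roll":6.7},{"gripper":0,"x":0,"y":0,"z":0,"roll":0.5},{"gripper":0,"x":0,"y":0,"z":0,"roll":0}]'

```text
time_s: 13.72
eef_pos: [0.5516, -0.1967, 0.4785]
eef_rot: [-0.001, 0.996, 0.085, -0.001]
wrist_force: [0.2, 0.6, -4.3]
opening: 0.527
```

Request:
move_arm --moves '[{"gripper":0,"x":0,"y":0,"z":4,"roll":0},{"gripper":0,"x":0,"y":0,"z":4,"roll":0},{"gripper":0,"x":0,"y":0,"z":3,"roll":0},{"gripper":0,"x":0,"y":0,"z":2,"roll":0},{"gripper":0,"x":0,"y":0,"z":0,"roll":0}]'

```text
time_s: 14.35
eef_pos: [0.5512, -0.1954, 0.3475]
eef_rot: [-0.002, 0.996, 0.086, -0.002]
wrist_force: [-0.6, -0.3, -4.1]
opening: 0.528
```

Run:
```python
from h import *
o=ctrl.get_obs(); print(o["opening"],o["wrist_force"])
c=shot("wrist"); save(c,"w4.png"); plan((.5517,-.1965,.216,9.8))
for n,p in dict(b=(.5403,-.1374),c=(.563,-.2555)).items(): print(n,proj(c,[*p,.086]).round())
s=shot("side"); save({"img":cv2.resize(s["img"][90:300,300:480],None,fx=2.5,fy=2.5)},"s4.png")
```

```text
0.5279996198003054 [-0.57951471 -0.28064222 -4.13112514]
at [ 55.18 -19.59  34.92] yaw 9.9
{'x': -0.0, 'y': 0.0, 'z': 4.4, 'roll': 0.0}
{'x': -0.0, 'y': 0.0, 'z': 4.5, 'roll': 0.0}
{'x': -0.0, 'y': 0.1, 'z': 4.4, 'roll': 0.0}
->  [ 55.2  -19.69  21.62] 9.9
b [319. 153.]
c [322. 338.]
```

View pics/w4.png

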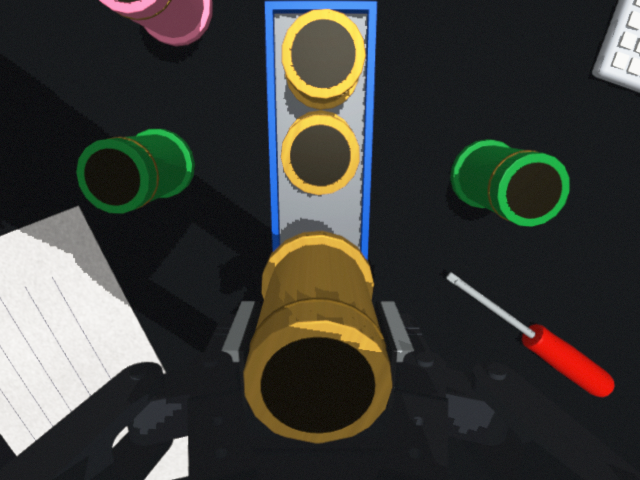

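View pics/s4.png

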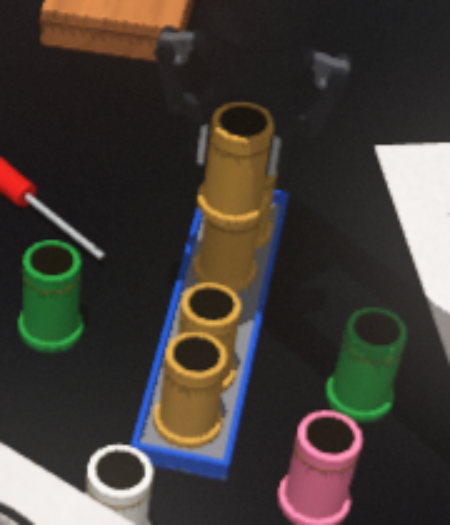

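Run:
```python
from h import *
c=shot("wrist"); s=shot("side"); o=ctrl.get_obs(); z=o["eef_pos"][2]-.130
e=plug(c,(317,385)); print(o["eef_pos"],e and (np.round(e[0]),np.round(e[1])), on_z(c,e[0],z).round(4))
e=plug(s,(396,139)); print("side",e and np.round(e[0]), on_z(s,e[0],z).round(4))
# flange far edge in wrist: back top centre of flange rim seen ~ (318,234)
print("flange edge",on_z(c,(318,234),z-.080).round(4),on_z(c,(318,234),z-.072).round(4))
b=plug(c,(320,153)); print("b",on_z(c,b[0],.086).round(4))
```

```text
[ 0.5523113  -0.19676851  0.35121839] (array([317., 385.]), array([ 96., 115.])) [ 0.5514 -0.1948  0.2212]
side [397. 137.] [ 0.5507 -0.1942  0.2212]
flange edge [ 0.5477 -0.1717  0.1412] [ 0.5472 -0.1694  0.1492]
b [ 0.541  -0.1387  0.086 ]
```

The wrist view shows the held bushing upright, with its plug at (317,385). It stands over the bare tray floor, with b at (320,153) and its flange clear of both neighbours. The side crop shows the same: a and b are at the near end and the gap is under the held bushing. The centre is within about 1–2 mm of the middle, so I'll lower it, slowing near the floor.

Request:
move_arm --moves '[{"gripper":0,"x":0,"y":0.1,"z":4,"roll":0},{"gripper":0,"x":0,"y":0,"z":3.5,"roll":0},{"gripper":0,"x":0,"y":0,"z":2.5,"roll":0},{"gripper":0,"x":0,"y":0,"z":1.5,"roll":0},{"gripper":0,"x":0,"y":0,"z":1.0,"roll":0}]'

```text
time_s: 15.18
eef_pos: [0.5524, -0.1981, 0.225]
eef_rot: [0.0, 0.996, 0.085, 0.001]
wrist_force: [0.6, -0.2, -4.4]
opening: 0.525
```

Request:
move_arm --moves '[{"gripper":0,"x":0,"y":0,"z":0.3,"roll":0},{"gripper":0,"x":0,"y":0,"z":0.2,"roll":0},{"gripper":0,"x":0,"y":0,"z":0,"roll":0}]'

```text
time_s: 15.55
eef_pos: [0.5522, -0.198, 0.2203]
eef_rot: [0.0, 0.996, 0.085, 0.0]
wrist_force: [1.3, 0.2, -5.1]
opening: 0.525
```

Still carried. I'll take small steps until the load comes off the wrist.

Request:
move_arm --moves '[{"gripper":0,"x":0,"y":0,"z":0.15,"roll":0},{"gripper":0,"x":0,"y":0,"z":0.1,"roll":0},{"gripper":0,"x":0,"y":0,"z":0,"roll":0}]'

```text
time_s: 15.92
eef_pos: [0.552, -0.1979, 0.2173]
eef_rot: [0.0, 0.996, 0.085, 0.0]
wrist_force: [-0.1, 0.2, -3.9]
opening: 0.525
```

Request:
move_arm --moves '[{"gripper":0,"x":0,"y":0,"z":0.1,"roll":0},{"gripper":0,"x":0,"y":0,"z":0,"roll":0}]'

```text
time_s: 16.18
eef_pos: [0.5521, -0.1979, 0.2173]
eef_rot: [0.0, 0.996, 0.085, 0.0]
wrist_force: [-4.3, 1.3, 5.5]
opening: 0.521
```

The wrist force flipped from −4 N to +5.5 N, so the bushing is on the floor. I'll release and rise.

Request:
move_arm --moves '[{"gripper":58,"x":0,"y":0,"z":0,"roll":0},{"gripper":65,"x":0,"y":0,"z":0,"roll":0},{"gripper":85,"x":0,"y":0,"z":0,"roll":0},{"gripper":100,"x":0,"y":0,"z":0,"roll":0},{"gripper":100,"x":0,"y":0,"z":0,"roll":0}]'

```text
time_s: 16.8
eef_pos: [0.552, -0.1979, 0.2161]
eef_rot: [-0.0, 0.996, 0.085, -0.0]
wrist_force: [-0.8, -0.4, 0.4]
opening: 0.999
```

Request:
move_arm --moves '[{"gripper":100,"x":0,"y":0,"z":-2,"roll":0},{"gripper":100,"x":0,"y":0,"z":-4,"roll":0},{"gripper":100,"x":0,"y":0,"z":-6,"roll":0},{"gripper":100,"x":0,"y":0,"z":-6,"roll":0},{"gripper":100,"x":0,"y":0,"z":-6,"roll":0}]'

```text
time_s: 17.42
eef_pos: [0.5515, -0.1975, 0.46]
eef_rot: [0.001, 0.996, 0.085, 0.001]
wrist_force: [0.4, -0.3, -0.5]
opening: 0.996
```

Request:
move_arm --moves '[{"gripper":100,"x":-6,"y":0,"z":0,"roll":0},{"gripper":100,"x":-6,"y":0,"z":0,"roll":0},{"gripper":100,"x":-5,"y":0,"z":0,"roll":0},{"gripper":100,"x":0,"y":0,"z":0,"roll":0},{"gripper":100,"x":0,"y":0,"z":0,"roll":0}]'

```text
time_s: 18.05
eef_pos: [0.3845, -0.2268, 0.4576]
eef_rot: [0.001, 0.996, 0.085, 0.001]
wrist_force: [0.3, -0.3, -0.6]
opening: 0.998
```

Run:
```python
from h import *
for n,S in {"scene":[(260,293),(255,319),(251,350),(247,384),(238,417)],"side":[(378,231),(384,211),(389,190),(394,170),(400,153)]}.items():
    c=shot(n)
    for s in S:
        e=plug(c,s); print(n,s,e and np.round(e[0]),on_z(c,e[0],.086).round(4) if e and e[2]<600 else None)
    save(c,n+"5.png")
```

```text
scene (260, 293) [260. 293.] [ 0.5339 -0.0843  0.086 ]
scene (255, 319) [255. 319.] [ 0.5418 -0.1381  0.086 ]
scene (251, 350) [251. 351.] [ 0.5519 -0.1981  0.086 ]
scene (247, 384) [247. 384.] [ 0.564 -0.256  0.086]
scene (238, 417) [238. 417.] [ 0.5681 -0.3101  0.086 ]
side (378, 231) [378. 231.] [ 0.5325 -0.0836  0.086 ]
side (384, 211) [384. 211.] [ 0.5402 -0.1371  0.086 ]
side (389, 190) [390. 190.] [ 0.5501 -0.1966  0.086 ]
side (394, 170) [393. 170.] [ 0.5625 -0.2548  0.086 ]
side (400, 153) [400. 154.] [ 0.566  -0.3085  0.086 ]
```

View pics/scene5.png

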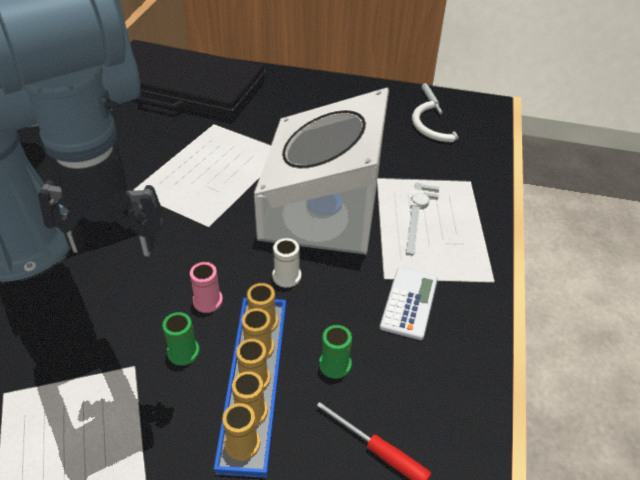

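All five brass bushings stand in the tray, with tops at (260,293), (255,319), (251,351), (247,384) and (238,417). The pedestal is empty, the other items look unmoved, and the arm is clear, so I'm handing in.

```bash
python3 -c "
from bench import ctrl
print(ctrl.hand_in())"
```

```text
the job is handed in; nothing more can be done
None
```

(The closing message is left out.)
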